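Gauge the speaker's pole piece and hold it over the magnet bore

ROBOT

A 6-joint arm with a two-finger parallel gripper is mounted at the origin on the work surface. World frame = base frame: x ahead of the robot, y to its left, z up, the work surface at z = 0. Lengths are in m, angles in rad, forces in N, time in s.
With the tool pointing down it reaches from about 0.375 to 0.975 m from the base axis. Payload 3.8 kg.
Tool frame: the origin (TCP) lies between the finger pads; the fingertips stand 14 mm ahead of it and the grasp point (between the pads) lies 5 mm behind it; z points along the fingers, y is the line along which they close (so a half turn about z gives the same grasp; the last joint's range is limited). The gripper opens to 88 mm and grips with 3 to 60 N. Pads are 18 mm wide; open, the fingers measure 123 mm over their backs; the gripper's body (75 mm by 187 mm) begins 45 mm behind the grasp point.
Start: joints at [1.063, 0.264, 1.604, -0, 1.274, -0.037], TCP at [0.306, 0.602, 0.227] pointing down, gripper open.
Joint ranges: [-2.63, 2.63], [-0.94, 2.18], [0.31, 2.57], [-1.31, 4.45], [0, 2.66], [-2.55, 2.55]. Speed limits (rad/s): [2.57, 2.57, 3.14, 3.14, 3.14, 3.14].

INTERFACE

Orientations are given as a rotation vector (axis times angle).
In Python, from cell import robot gives the robot as it stands. The module is installed in compiled form; this text tells all that it offers.
- The arm moves only by the tool drive_tool, never from a script. Its arguments are lists of equal length, an entry for each row: "dr": the turn, a rotation vector about the world's x, y, z in rad, a list of three; "xyz": the shift along the world's x, y, z in cm, a list of three; "grip": the opening, from 0 (shut) to 1 (fully open). In form: {"dr": [[ax, ay, az], ...], "xyz": [[x, y, z], ...], "grip": [grip, ...]}. A call has 1 to 5 rows; each row shifts and turns the commanded pose from where the row before left it; what a row does not reach is not made up. A row lasts 1/10 s, in which the tool goes at most 50 mm and 8.59 degrees, less where a joint would pass 70% of its speed; a pose out of reach is approached as far as the arm can. A call with a gripper value outside its range is refused whole. The fingers move at their own pace and stop on an object; "newtons" is the grip in N (left out, the last holds). Time passes only in rows, so rows that do not move let the fingers close. It gives the time, the measured TCP pose, the force, the opening and the grip force at its end, in the units of the state.
- robot.observe(): the state, without advancing time (a new reading comes with each control period).
- robot.snapshot(name): name is "side" or "top"; returns a dict with "color" (480x640x3 uint8, red, green, blue), "fx", "fy", "cx", "cy" (pixels), "k1" (the pictures are not rectified: a ray, as slopes to the right and down, at radius r is drawn at 1 + k1 r^2 times it, then the intrinsics apply), "origin" and "attitude" of the camera in the world. Camera axes: x right, y down, z forward; pixel columns grow to the right and rows downward; lengths in m; the calibration is good to about 2 mm. A picture is of the moment at which its call begins. There is no depth.
- robot.sign_off(): hands the job in; it is judged then, once.
The state is a dict: "t": time; "qpos": joint angles; "joint_vel": joint speeds; "joint_efforts": joint torques, N m; "ee_pos": TCP position; "tool_rot": TCP orientation; "ft_force": force on the tool from outside, world axes, zero at the start; "torque": the same for the moment, N m; "gripper_width": finger opening in m; "grip_force": force on a finger pad.
Only numpy, scipy, OpenCV 4.12 (cv2) and the standard library are available. Lean on these libraries where they do the work, as an engineer would, in place of code of your own. Each camera call takes 0.05 s, during which the arm holds its last target. There are 200 camera calls.

TASK

Slide the jaw of the bench gauge shut on the steel pole piece standing in it, until the piece is clamped and presses the gauge's spring-loaded anvil in by about 4 mm, then take the pole piece out, carry it over the top of the toolbox to the speaker, and stop with it hovering upright, thick end down and centred over the hole in the speaker's magnet, its lower end about one centimetre above the magnet and touching nothing. Finish while still holding it there in the gripper: do not put it down or let go, because I will brush adhesive into the hole next. Leave the speaker, toolbox, pliers, dish and tip stand where they are.

Things in the scene. Friction and masses are not known exactly. Their poses are not given: they have to be found in the camera images.
- gauge: Bench slide gauge, fixed to the bench: an aluminium bed 240 x 60 x 12 mm. Origin: centre of the bed's underside, on the bench; x runs along the bed from the sliding jaw towards the anvil (roughly away from the robot), y across the bed, z up. It may stand on the robot's left or right. The bed does not guide the pole piece, which stands freely on it.
- anvil (a joint): Spring-loaded anvil at the far end of the gauge, m: 0 = sprung out (at rest), growing as the pole piece presses it along the gauge's +x, stop at 0.008. Its spring is 2 N per mm from zero (4 mm takes 8 N).
- anvil_face (a point): Centre of the anvil's measuring face (towards the pole piece), 24 mm above the bench; at rest 75 mm ahead (+x) of the gauge's origin; axes as the gauge; moves with the anvil. The anvil is a steel plate 10 mm thick x 44 mm wide (its solid is anvil_c0), top 38 mm above the bench; behind it an aluminium block of the same height carries a small round dial, 46 mm above the bench.
- jaw (a joint): Sliding jaw of the gauge, m: 0 = fully back (open), growing as it slides along the gauge's +x towards the anvil, stop at 0.100. Gap to the resting anvil = 0.105 - value; it reads 0.075 when the 30 mm pole piece just touches both, about 0.079 to 0.080 with the anvil pressed in 4 mm (grip and contacts give a millimetre or so: go by the anvil's value or the force). It starts between 0 and 0.025. It slides with about 1.5 N of friction, has no spring and stays where it is left.
- jaw_face (a point): The steel measuring face of the sliding jaw (its solid is jaw_c0), 6 mm x 44 mm wide, top 38 mm above the bench. This point: centre of the face (the side towards the pole piece), 24 mm above the bench; axes as the gauge; moves with the jaw.
- jaw_tab (a point): Grip point of the sliding jaw's upright finger tab: a dark steel block 14 mm (along the bed) x 24 mm (across). The tab's top is 70 mm above the bench; its foot, the 44 mm wide carriage that moves with it, is 25 mm above the bench. This point lies on the tab's centre line at that top, 55 mm behind (-x of the gauge) the sliding jaw's measuring face, and moves with the jaw.
- pole: Pole piece: one turned steel part, about 0.28 kg, standing upright between sliding jaw and anvil. Lower shaft 30 mm in diameter and 34 mm tall, above it a coaxial stem 20 mm in diameter and 38 mm tall to grip by; 72 mm tall in all. Origin: centre of its lower end; z along its axis, towards the stem. It starts on the bed, its lower end 12 mm above the bench, 12 to 30 mm short (-x) of where it just touches the anvil.
- speaker: Round black speaker, loose, about 1.1 kg, lying face down: 112 mm across at the bench, narrowing upwards to a dark steel ring magnet 76 mm in diameter whose flat top is 78 mm above the bench. Origin: centre of its underside; z up.
- bore (a point): Centre of the mouth of the round hole in the speaker's magnet, level with the magnet's flat top (78 mm above the bench). Hole 40 mm in diameter, 26 mm deep, axis vertical; z up.
- toolbox: Orange plastic toolbox, loose, closed, about 1.8 kg, standing between gauge and speaker. 280 mm long (its x), 140 mm wide (its y; 148 mm over the clasps); lid top 115 mm and carrying-handle top 140 mm above the bench. Origin: centre of its underside.
- pliers: Steel flat pliers lying on the bench, about 160 mm long (its x) by 45 mm wide, 12 mm high. Loose bystander. Origin near the middle, at bench level.
- dish: Small glass dish, 84 mm across, 26 mm tall. Loose bystander. Origin: centre of its underside.
- stand: Round white ceramic soldering tip stand, 72 mm across, 30 mm tall with five copper tips up to 44 mm. Loose bystander. Origin: centre of its underside.
Things that resemble listed ones, but are neither listed nor needed, are in the scene too. There is more than one size of the speaker; the one meant has the size given above.

How it is judged:
By the outcome, as a careful person would: the job done as asked, in the order asked, and still so for the second after the job is handed in, while the arm keeps its last pose, push and grip.
It also fails if it takes over 64 s, if anything falls off the work surface, if the arm or the gripper's body presses on something with over 40 N, if the wrist force passes 120 N, or if a joint passes its speed limit or range.

## Working session

There is one attempt and no reset: what is moved stays moved. The work goes in short steps, Python scripts to look and compute and a tool call to move; the robot and the scene stay as the last step left them, time stands still between calls to the robot, and variables do not carry over. Pictures are saved under pics/ and viewed, at most 10 in all, crops included, and the job is handed in when it is done.

Besides the shell and the picture viewer there is one more tool, called after "Call:" as name(argument=value, ...) on one line, values as JSON. drive_tool: Moves the arm, as the interface text tells. Its arguments: {"type":"object","properties":{"dr":{"type":"array"},"xyz":{"type":"array"},"grip":{"type":"array"},"newtons":{"type":"number"}},"required":["dr","xyz","grip"]}

```bash
mkdir -p pics; cat > h.py <<'E'
import numpy as np, cv2
from cell import robot
from scipy.spatial.transform import Rotation as R
def snap(n,f=None):
    s=robot.snapshot(n)
    if f: cv2.imwrite('pics/'+f,s['color'][:,:,::-1])
    return s
def att(s):
    a=np.array(s['attitude'],float)
    return a if a.shape==(3,3) else R.from_rotvec(a).as_matrix() if a.size==3 else R.from_quat(a).as_matrix()
def ray(s,u,v):
    K=np.array([[s['fx'],0,s['cx']],[0,s['fy'],s['cy']],[0,0,1.]])
    p=cv2.undistortPoints(np.array([[[u,v]]],float),K,np.array([s['k1'],0,0,0.]))[0,0]
    return np.array(s['origin'],float),att(s)@np.array([p[0],p[1],1])
def onz(s,u,v,z):
    o,d=ray(s,u,v); return o+d*(z-o[2])/d[2]
def proj(s,P):
    K=np.array([[s['fx'],0,s['cx']],[0,s['fy'],s['cy']],[0,0,1.]])
    c=att(s).T@(np.array(P,float)-np.array(s['origin']))
    return cv2.projectPoints(c.reshape(1,1,3),np.zeros(3),np.zeros(3),K,np.array([s['k1'],0,0,0.]))[0][0,0]
E
python3 - <<'E'
from h import *
for n in('top','side'):
    s=snap(n,n+'0.png'); print(n,{k:v for k,v in s.items() if k!='color'})
print(robot.observe())
E
```

```text
top {'fx': 500.85718506083555, 'fy': 500.85718506083555, 'cx': 323.001384931561, 'cy': 232.71380648510916, 'k1': 0.007426001632434778, 'origin': array([0.45236036, 0.00545076, 1.1439771 ]), 'attitude': array([-2.15353739,  2.11194293, -0.13826066])}
side {'fx': 579.9052291122302, 'fy': 579.9052291122302, 'cx': 316.5537494390122, 'cy': 248.90425892888905, 'k1': -0.04195817356235426, 'origin': array([ 0.42702215, -0.86689262,  0.92712938]), 'attitude': array([-2.31383882,  0.21380427, -0.10618935])}
{'t': 0.1, 'qpos': array([ 1.06308199e+00,  2.64681792e-01,  1.60518303e+00,  1.91850215e-05,
        1.27372527e+00, -3.68987829e-02]), 'joint_vel': array([ 2.19797937e-05, -4.12271480e-04, -4.55301471e-04, -1.29724739e-03,
       -5.62311801e-04,  1.57551800e-03]), 'joint_efforts': array([ 8.46953608e-04, -5.03619111e+01, -3.58070111e+01,  7.30715389e-02,
        2.32797477e-02, -4.89125659e-05]), 'ee_pos': array([0.30586846, 0.60099423, 0.22543925]), 'tool_rot': array([-7.32622459e-01, -3.05440232e+00,  3.01368483e-03]), 'ft_force': array([ 1.31473386, -0.4499059 ,  0.03896604]), 'torque': array([ 0.06664899, -0.05082918, -0.01147098]), 'grip_force': 0.0, 'gripper_width': 0.08827411856668893}
```

View pics/top0.png

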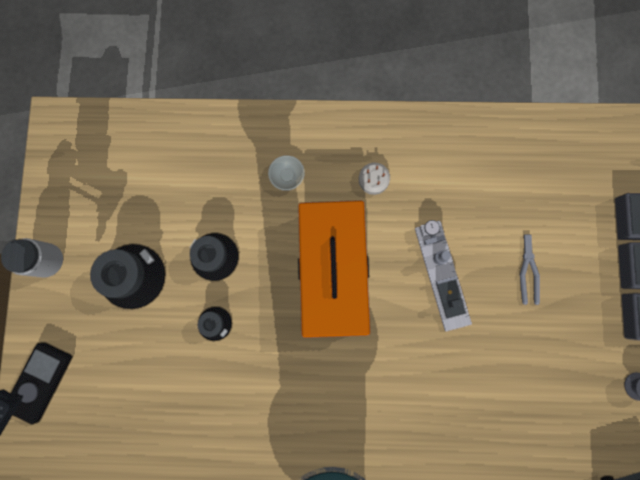

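View pics/side0.png

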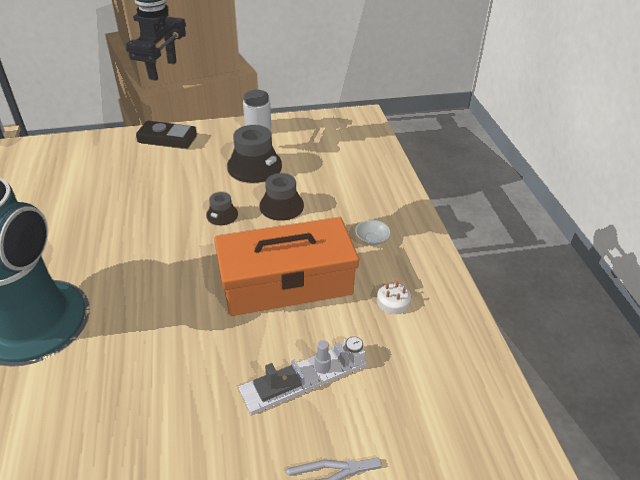

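The top view shows the toolbox at (334,268) and the gauge at (443,275), with its tab and carriage at the lower end and the dial at the upper end. The pliers are at (530,268), the dish at (286,172) and the stand at (375,178). There are three speaker candidates: large (128,276), medium (214,256) and small (214,323). I'll check their sizes.

```bash
python3 - <<'E'
from h import *
t=snap('top'); s=snap('side')
c=t['color']
g=cv2.cvtColor(c,cv2.COLOR_RGB2GRAY)
# width along image row of dark base at the bench height, compare 112 mm
for (u,v) in((128,276),(214,256),(214,323)):
    m=(c.max(2)<48).astype(np.uint8)
    n,l,st,ce=cv2.connectedComponentsWithStats(m)
    k=l[v-5:v+6,u-5:u+6].max() if l[v,u]==0 else l[v,u]
    x,y,w,h,a=st[k]; print((u,v),st[k], 'span at z=.0:',onz(t,x,y+h/2,0)[1]-onz(t,x+w,y+h/2,0)[1])
a=cv2.resize(c[210:340,400:490],None,fx=4.4,fy=4.4,interpolation=cv2.INTER_CUBIC)
b=cv2.resize(c[225:345,85:245],None,fx=2.4,fy=2.4,interpolation=cv2.INTER_CUBIC)
im=np.zeros((572,796,3),np.uint8); im[:a.shape[0],:a.shape[1]]=a; im[:b.shape[0],400:400+b.shape[1]]=b
d=cv2.resize(s['color'][330:415,235:370],None,fx=2.9,fy=2.9,interpolation=cv2.INTER_CUBIC)
im[300:300+d.shape[0],400:400+d.shape[1]]=d
cv2.imwrite('pics/c1.png',im[:,:,::-1])
E
```

```text
(128, 276) [101 264  25  22 273] span at z=.0: 0.057785448831642605
(214, 256) [198 247  17  14 108] span at z=.0: 0.03935606846776035
(214, 323) [210 321   5   8  17] span at z=.0: 0.011322736544610301
```

View pics/c1.png

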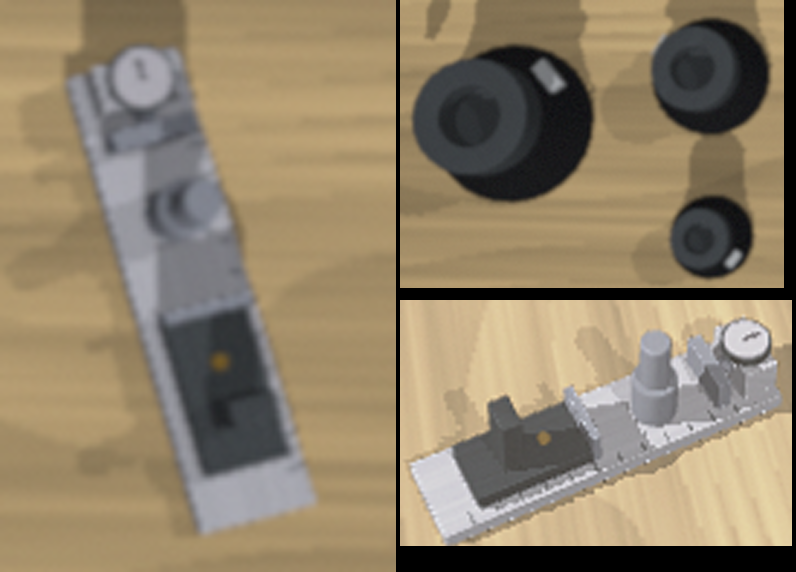

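The crop shows three speakers with base widths of about 171 mm (128,276), 112 mm (214,256) and 76 mm (214,323). The middle one, at (214,256), fits the 112 mm given. The gauge has the tab near crop (250,405), the jaw face near (205,305), the stem top at (203,200) and the anvil at about (150,140).

```bash
python3 - <<'E'
from h import *
t=snap('top'); s=snap('side')
A=lambda x,y:(x/4.4+400-.4,y/4.4+210-.4)
S=lambda x,y:((x-400)/2.9+235-.3,(y-300)/2.9+330-.3)
def tri(p,q):
    o1,d1=ray(t,*p);o2,d2=ray(s,*q)
    k=np.linalg.lstsq(np.c_[d1,-d2],o2-o1,rcond=None)[0]
    a,b=o1+k[0]*d1,o2+k[1]*d2; return (a+b)/2,np.linalg.norm(a-b)
C=np.array([onz(t,*A(*p),.012) for p in((67,80),(182,46),(317,500),(200,533))])
far,near=C[:2].mean(0),C[2:].mean(0)
ax=(far-near)[:2];print('bed',C.round(4)[:,:2].tolist(),'len',np.linalg.norm(ax),np.linalg.norm(C[0]-C[1]),np.linalg.norm(C[2]-C[3]))
O=((far+near)/2)[:2];yaw=np.arctan2(ax[1],ax[0]);e=np.array([np.cos(yaw),np.sin(yaw)]);n=np.array([-e[1],e[0]])
print('O',O,'yaw',yaw,np.degrees(yaw))
L=lambda P:((P[:2]-O)@e,(P[:2]-O)@n)
for nm,P in {'stemtop':onz(t,*A(203,200),.084),'stemtop_s':onz(s,*S(656,341),.084),'jawface':onz(t,*A(207,303),.038),'jf_s':onz(s,*S(583,412),.038),'tab_s':onz(s,*S(500,404),.07),'tab_t':onz(t,*A(255,403),.07),'anvil':onz(t,*A(155,142),.038)}.items(): print(nm,P.round(4),np.round(L(P),4))
# speaker magnet: dark blob contour circle
c=t['color'];m=cv2.inRange(c,(0,0,0),(75,80,80))[225:290,185:245]
cn=max(cv2.findContours(m,0,2)[0],key=cv2.contourArea);print('spk blob',cv2.boundingRect(cn))
g=cv2.GaussianBlur(cv2.cvtColor(c,cv2.COLOR_RGB2GRAY),(3,3),0)
print(g[240:268:2,188:240:2])
print(g[235:275:2,207])
E
```

```text
bed [[0.6396, -0.1773], [0.6586, -0.2369], [0.428, -0.301], [0.4104, -0.2423]] len 0.23874321208592234 0.06248393647407339 0.0612840684505611
O [ 0.5341534  -0.23936398] yaw 0.27350661820028793 15.670774891772487
stemtop [ 0.5704 -0.2304  0.084 ] [ 0.0373 -0.0012]
stemtop_s [ 0.5685 -0.2306  0.084 ] [ 0.0354 -0.0009]
jawface [ 0.524  -0.2418  0.038 ] [-0.0104  0.0004]
jf_s [ 0.5195 -0.2429  0.038 ] [-0.015   0.0005]
tab_s [ 0.467  -0.2504  0.07  ] [-0.0677  0.0076]
tab_t [ 0.4745 -0.2568  0.07  ] [-0.0622 -0.0007]
anvil [ 0.6044 -0.2171  0.038 ] [0.0737 0.0025]
spk blob (6, 8, 48, 48)
[[152 152 154 141  92  67  64  64  65  66  67  66  64  64  62  50  30  19
   19  19  20  29  65 108 132 155]
 [161 161 149 103  67  64  65  65  66  68  67  66  65  64  65  64  51  29
   21  19  20  19  31  73 116 151]
 [167 161 117  71  64  65  65  63  61  61  60  61  63  65  66  66  62  44
   26  19  18  20  20  35  92 145]
 [149 135  83  65  65  65  60  54  50  54  59  58  59  63  66  65  65  56
   34  21  19  18  19  22  65 129]
 [133 103  68  64  66  60  49  45  44  47  51  51  50  55  64  66  66  6
[... 380 characters left out ...]
5  63  47  42  49  50  50  45  43  43  46  61  66  66  64
   46  32  23  21  21  21  21  70]
 [129  88  65  65  66  55  42  47  50  49  45  43  44  55  65  66  67  60
   44  31  23  21  22  22  22  71]
 [122  85  64  67  67  63  52  45  48  48  46  46  55  63  66  66  66  55
   41  28  23  23  22  22  27  87]
 [121  91  61  67  66  64  62  57  54  53  55  59  64  66  66  66  62  49
   36  24  24  24  23  23  34 104]
 [123 100  56  62  65  64  64  65  65  65  64  65  66  66  67  64  54  42
   28  23  24  24  24  24  50 116]
 [126 118  69  46  60  64  65  66  66  66  65  66  66  67  64  55  44  31
   25  23  24  24  23  31  85 133]]
[44 62 66 67 66 57 55 45 43 45 47 47 47 49 61 66 66 65 45 27]
```

Call:
drive_tool(dr=[[0, 0, -0.041], [0, 0, -0.041], [0, 0, -0.041], [0, 0, -0.041], [0, 0, -0.041]], xyz=[[0.8, -4.3, 0], [0.8, -4.3, 0], [0.8, -4.3, 0], [0.8, -4.3, 0], [0.8, -4.3, 0]], grip=[0.5, 0.5, 0.5, 0.5, 0.5])

```text
t: 0.8
ee_pos: [0.3462, 0.3849, 0.2266]
tool_rot: [1.043, 2.963, 0.0]
ft_force: [0.4, -1.3, 0.3]
gripper_width: 0.0502
grip_force: 0.0
```

Call:
drive_tool(dr=[[0, 0, -0.041], [0, 0, -0.041], [0, 0, -0.041], [0, 0, -0.041], [0, 0, -0.041]], xyz=[[0.8, -4.3, 0], [0.8, -4.3, 0], [0.8, -4.3, 0], [0.8, -4.3, 0], [0.8, -4.3, 0]], grip=[0.5, 0.5, 0.5, 0.5, 0.5])

```text
t: 1.3
ee_pos: [0.3862, 0.17, 0.2269]
tool_rot: [1.341, 2.84, 0.001]
ft_force: [1.1, -0.3, -0.7]
gripper_width: 0.044
grip_force: 0.0
```

Call:
drive_tool(dr=[[0, 0, -0.041], [0, 0, -0.041], [0, 0, -0.041], [0, 0, -0.041], [0, 0, -0.041]], xyz=[[0.8, -4.3, 0], [0.8, -4.3, 0], [0.8, -4.3, 0], [0.8, -4.3, 0], [0.8, -4.3, 0]], grip=[0.5, 0.5, 0.5, 0.5, 0.5])

```text
t: 1.8
ee_pos: [0.4262, -0.0453, 0.227]
tool_rot: [1.625, 2.687, 0.001]
ft_force: [-0.3, 0.1, 0.4]
gripper_width: 0.0438
grip_force: 0.0
```

Call:
drive_tool(dr=[[0, 0, -0.041], [0, 0, -0.041], [0, 0, -0.041], [0, 0, -0.041], [0, 0, -0.041]], xyz=[[0.8, -4.3, 0], [0.8, -4.3, 0], [0.8, -4.3, 0], [0.8, -4.3, 0], [0.8, -4.1, 0]], grip=[0.5, 0.5, 0.5, 0.5, 0.5])

```text
t: 2.3
ee_pos: [0.4662, -0.2585, 0.2268]
tool_rot: [1.892, 2.507, 0.0]
ft_force: [0.5, 0.2, 0.2]
gripper_width: 0.0442
grip_force: 0.0
```

Call:
drive_tool(dr=[[0, 0, 0], [0, 0, 0], [0, 0, 0], [0, 0, 0], [0, 0, 0]], xyz=[[0.4, 0.2, -4], [0, 0, -4], [0, 0, -4], [0, 0, -3], [0, 0, -2.5]], grip=[0.5, 0.5, 0.5, 0.5, 0.5])

```text
t: 2.8
ee_pos: [0.4691, -0.2539, 0.0494]
tool_rot: [-1.889, -2.508, 0.0]
ft_force: [0.1, -0.1, 0.6]
gripper_width: 0.0444
grip_force: 0.0
```

```bash
python3 - <<'E'
from h import *
t=snap('top'); s=snap('side')
im=np.zeros((600,796,3),np.uint8)
im[:600,:396]=cv2.resize(t['color'][205:340,400:489],(396,600),interpolation=2)
im[:400,400:]=cv2.resize(s['color'][290:430,230:370],(396,400),interpolation=2)
cv2.imwrite('pics/c2.png',im[:,:,::-1])
E
```

```text
(no output)
```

View pics/c2.png

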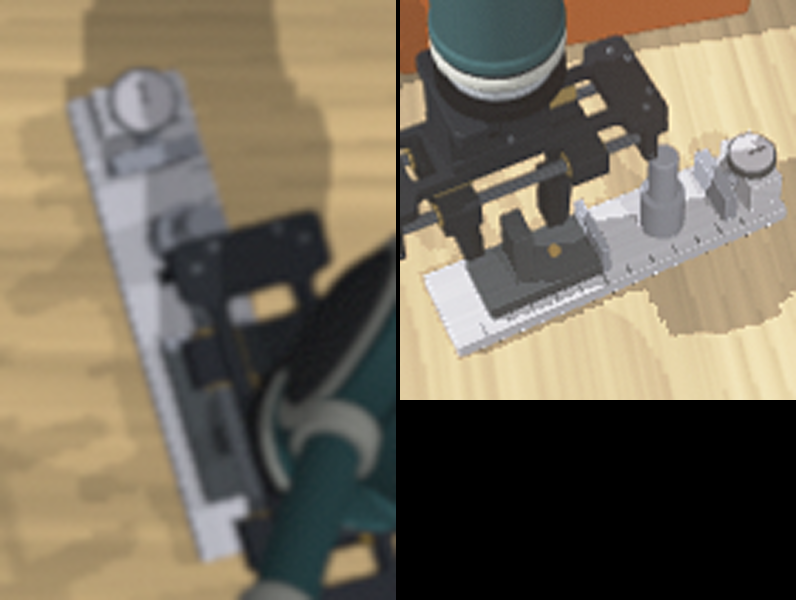

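Fingers straddle the tab (side crop: tab at (515,235), fingers at (470,225) and (555,195)) and the body clears the stem. Closing on it.

Call:
drive_tool(dr=[[0, 0, 0], [0, 0, 0], [0, 0, 0], [0, 0, 0], [0, 0, 0]], xyz=[[0, 0, 0], [0, 0, 0], [0, 0, 0], [0, 0, 0], [0, 0, 0]], grip=[0.05, 0.05, 0.05, 0.05, 0.05], newtons=30)

```text
t: 3.4
ee_pos: [0.4711, -0.2552, 0.0532]
tool_rot: [1.888, 2.508, -0.0]
ft_force: [-2.5, 0.6, 5.6]
gripper_width: 0.0132
grip_force: 30.0
```

Call:
drive_tool(dr=[[0, 0, 0], [0, 0, 0], [0, 0, 0], [0, 0, 0], [0, 0, 0]], xyz=[[0, 0, 0], [0.48, 0.135, 0], [0.48, 0.135, 0], [0.48, 0.135, 0], [0.48, 0.135, 0]], grip=[0.05, 0.05, 0.05, 0.05, 0.05])

```text
t: 3.9
ee_pos: [0.4904, -0.2497, 0.0532]
tool_rot: [1.888, 2.508, 0.0]
ft_force: [-1.8, -0.5, 7.8]
gripper_width: 0.0134
grip_force: 30.0
```

Call:
drive_tool(dr=[[0, 0, 0], [0, 0, 0], [0, 0, 0], [0, 0, 0], [0, 0, 0]], xyz=[[0.48, 0.135, 0], [0.48, 0.135, 0], [0.48, 0.135, 0], [0.48, 0.135, 0], [0.48, 0.135, 0]], grip=[0.05, 0.05, 0.05, 0.05, 0.05])

```text
t: 4.4
ee_pos: [0.5138, -0.243, 0.0531]
tool_rot: [1.889, 2.509, -0.001]
ft_force: [-3.8, -1.5, 8.3]
gripper_width: 0.0135
grip_force: 30.0
```

Call:
drive_tool(dr=[[0, 0, 0], [0, 0, 0], [0, 0, 0], [0, 0, 0], [0, 0, 0]], xyz=[[0.19, 0.054, 0], [0.19, 0.054, 0], [0.19, 0.054, 0], [0, 0, 0], [0, 0, 0]], grip=[0.05, 0.05, 0.05, 0.05, 0.05])

```text
t: 4.9
ee_pos: [0.5197, -0.2413, 0.0532]
tool_rot: [1.889, 2.509, -0.0]
ft_force: [-3.2, -1.4, 6.7]
gripper_width: 0.0132
grip_force: 30.0
```

Call:
drive_tool(dr=[[0, 0, 0], [0, 0, 0], [0, 0, 0], [0, 0, 0]], xyz=[[0.19, 0.054, 0], [0.19, 0.054, 0], [0, 0, 0], [0, 0, 0]], grip=[0.05, 0.05, 0.05, 0.05])

```text
t: 5.3
ee_pos: [0.5233, -0.2403, 0.0532]
tool_rot: [1.889, 2.509, -0.001]
ft_force: [-3.5, -0.7, 8.0]
gripper_width: 0.0135
grip_force: 30.0
```

Call:
drive_tool(dr=[[0, 0, 0], [0, 0, 0], [0, 0, 0], [0, 0, 0]], xyz=[[0.1, 0.028, 0], [0.1, 0.028, 0], [0, 0, 0], [0, 0, 0]], grip=[0.05, 0.05, 0.05, 0.05])

```text
t: 5.7
ee_pos: [0.5243, -0.2399, 0.0531]
tool_rot: [1.889, 2.51, -0.003]
ft_force: [-5.8, -2.2, 8.8]
gripper_width: 0.0132
grip_force: 30.0
```

```bash
cat > f.py <<'E'
from h import *
e=np.array([.9628,.2701]);F=[];P=[]
for i in range(6):
    s=robot.snapshot('side');o=robot.observe();F.append(o['ft_force']);P.append(o['ee_pos'])
print('F',np.mean(F,0).round(2),'along',(np.mean(F,0)[:2]@e).round(2),'pos',np.mean(P,0).round(4),'s',((np.mean(P,0)[:2]-[.5342,-.2394])@e).round(4))
E
python3 f.py
```

```text
F [-5.74 -1.66  9.19] along -5.98 pos [ 0.5243 -0.24    0.0532] s -0.0097
```

Call:
drive_tool(dr=[[0, 0, 0], [0, 0, 0], [0, 0, 0], [0, 0, 0]], xyz=[[0.1, 0.028, 0], [0.05, 0.014, 0], [0, 0, 0], [0, 0, 0]], grip=[0.05, 0.05, 0.05, 0.05])

```text
t: 6.4
ee_pos: [0.5251, -0.2397, 0.0532]
tool_rot: [-1.888, -2.51, 0.004]
ft_force: [-7.0, -2.1, 9.8]
gripper_width: 0.0131
grip_force: 30.0
```

```bash
python3 f.py
```

```text
F [-7.8  -2.38 10.71] along -8.15 pos [ 0.5251 -0.2397  0.0531] s -0.0088
```

Call:
drive_tool(dr=[[0, 0, 0], [0, 0, 0], [0, 0, 0], [0, 0, 0]], xyz=[[0.1, 0.028, 0], [0.05, 0.014, 0], [0, 0, 0], [0, 0, 0]], grip=[0.05, 0.05, 0.05, 0.05])

```text
t: 7.1
ee_pos: [0.526, -0.2395, 0.0531]
tool_rot: [-1.888, -2.509, 0.005]
ft_force: [-8.8, -2.6, 12.5]
gripper_width: 0.0136
grip_force: 30.0
```

```bash
python3 f.py
```

```text
F [-9.77 -3.09 12.06] along -10.24 pos [ 0.526  -0.2394  0.0531] s -0.0079
```

Call:
drive_tool(dr=[[0, 0, 0], [0, 0, 0], [0, 0, 0]], xyz=[[0.05, 0.014, 0], [0, 0, 0], [0, 0, 0]], grip=[0.05, 0.05, 0.05])

```text
t: 7.7
ee_pos: [0.5262, -0.2394, 0.0531]
tool_rot: [-1.887, -2.509, 0.006]
ft_force: [-10.0, -3.6, 11.6]
gripper_width: 0.0132
grip_force: 30.0
```

```bash
python3 f.py
```

```text
F [-10.49  -3.4   12.44] along -11.01 pos [ 0.5262 -0.2394  0.0531] s -0.0076
```

Call:
drive_tool(dr=[[0, 0, 0], [0, 0, 0], [0, 0, 0], [0, 0, 0], [0, 0, 0]], xyz=[[0, 0, 0], [0, 0, 0], [0, 0, 0], [0, 0, 3], [0, 0, 4]], grip=[0.4, 0.4, 0.4, 0.4, 0.4])

```text
t: 8.5
ee_pos: [0.5263, -0.2366, 0.1192]
tool_rot: [-1.886, -2.505, 0.001]
ft_force: [0.3, -0.9, -0.5]
gripper_width: 0.0358
grip_force: 0.0
```

Call:
drive_tool(dr=[[0, 0, 0], [0, 0, -0.143], [0, 0, -0.143], [0, 0, -0.143], [0, 0, -0.143]], xyz=[[0, 0, 4], [0, 0, 2], [0, 0, 0], [0, 0, 0], [0, 0, 0]], grip=[0.5, 0.5, 0.5, 0.5, 0.5])

```text
t: 9.0
ee_pos: [0.5288, -0.2377, 0.1818]
tool_rot: [2.526, 1.867, 0.001]
ft_force: [-0.1, -0.3, -0.1]
gripper_width: 0.0441
grip_force: 0.0
```

Call:
drive_tool(dr=[[0, 0, -0.143], [0, 0, -0.143], [0, 0, -0.143], [0, 0, -0.143], [0, 0, -0.143]], xyz=[[0, 0, 0], [0, 0, 0], [0, 0, 0], [0, 0, 0], [0, 0, 0]], grip=[0.5, 0.5, 0.5, 0.5, 0.5])

```text
t: 9.5
ee_pos: [0.5286, -0.2377, 0.1812]
tool_rot: [-3.02, -0.865, -0.0]
ft_force: [0.3, 0.2, 0.3]
gripper_width: 0.0443
grip_force: 0.0
```

Call:
drive_tool(dr=[[0, 0, -0.143], [0, 0, -0.143], [0, 0, 0]], xyz=[[0, 0, 0], [0, 0, 0], [0, 0, 0]], grip=[0.5, 0.5, 0.5])

```text
t: 9.8
ee_pos: [0.5286, -0.2377, 0.1813]
tool_rot: [-3.111, -0.435, -0.0]
ft_force: [0.1, 0.0, -0.2]
gripper_width: 0.0442
grip_force: 0.0
```

```bash
python3 - <<'E'
from h import *
t=snap('top'); s=snap('side')
im=np.zeros((600,796,3),np.uint8)
im[:600,:396]=cv2.resize(t['color'][205:340,400:489],(396,600),interpolation=2)
im[:400,400:]=cv2.resize(s['color'][290:430,230:370],(396,400),interpolation=2)
cv2.imwrite('pics/c3.png',im[:,:,::-1])
E
```

```text
(no output)
```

View pics/c3.png

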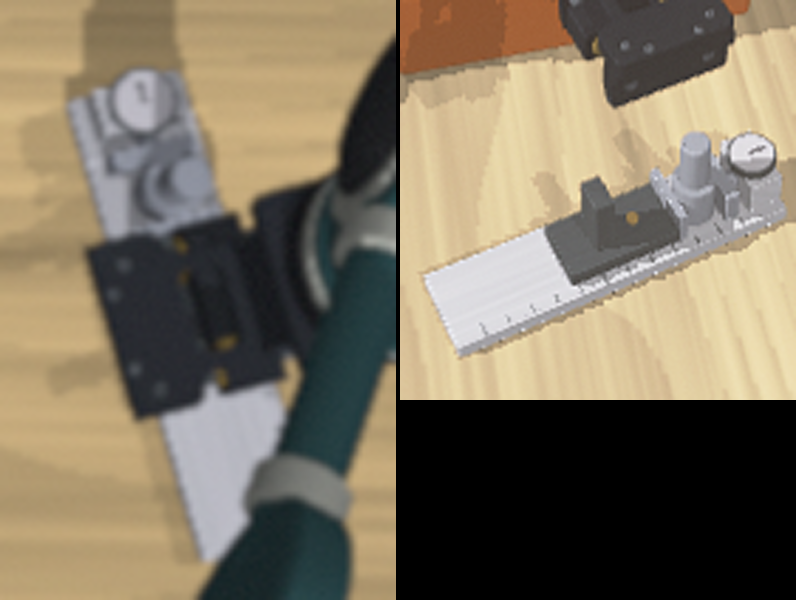

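The pole is clamped between jaw and anvil, with the stem top at top crop (195,180) and side crop (695,143). Computing the pole position.

```bash
python3 - <<'E'
from h import *
t=snap('top'); s=snap('side')
print(onz(t,443.4,245.1,.084),onz(s,334,339.8,.084))
print('bore',onz(t,206.7,253.5,.078), 'toolbox edges', onz(t,302,335,.115),onz(t,370,203,.115),onz(t,299,203,.115))
d=cv2.resize(s['color'][165:225,250:315],(780,600)[::1],interpolation=2)
cv2.imwrite('pics/c4.png',d[:,:,::-1])
E
```

```text
[ 0.5915417 -0.2258489  0.084    ] [ 0.59012279 -0.22522171  0.084     ]
bore [0.56478035 0.27933252 0.078     ] toolbox edges [0.39942301 0.06744387 0.115     ] [ 0.67349299 -0.06759272  0.115     ] [0.67100743 0.08119438 0.115     ]
```

View pics/c4.png

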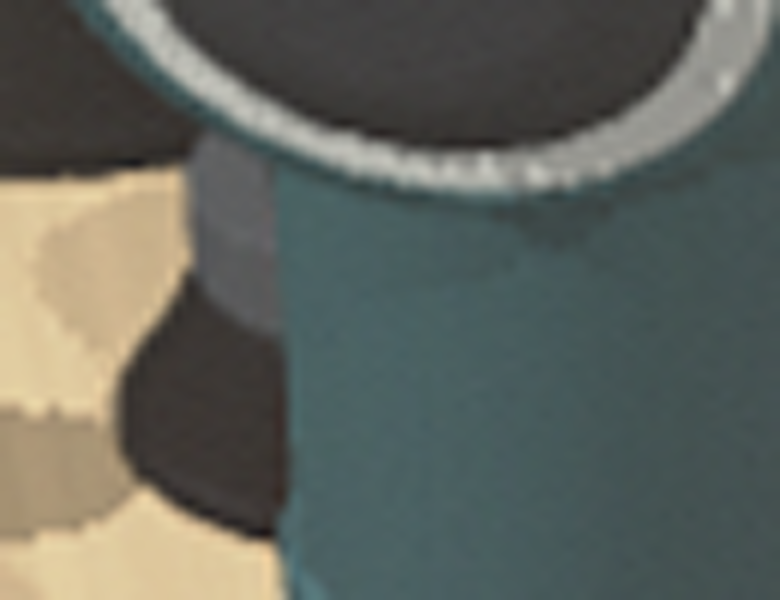

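The side view of the speaker is blocked by the arm, so I'll use the first picture for it later. Next is the stem.

Call:
drive_tool(dr=[[0, 0, 0], [0, 0, 0], [0, 0, 0], [0, 0, 0], [0, 0, 0]], xyz=[[3.2, 0.6, 0], [3.06, 0.67, 0], [0, 0, -4], [0, 0, -4], [0, 0, -3.5]], grip=[0.5, 0.5, 0.5, 0.5, 0.5])

```text
t: 10.5
ee_pos: [0.591, -0.225, 0.065]
tool_rot: [-3.111, -0.439, 0.0]
ft_force: [-0.6, 0.5, 0.3]
gripper_width: 0.044
grip_force: 0.0
```

Call:
drive_tool(dr=[[0, 0, 0], [0, 0, 0], [0, 0, 0], [0, 0, 0], [0, 0, 0]], xyz=[[0, 0, 0], [0, 0, 0], [0, 0, 0], [0, 0, 0], [0, 0, 0]], grip=[0.1, 0.1, 0.1, 0.1, 0.1], newtons=40)

```text
t: 11.0
ee_pos: [0.5928, -0.2261, 0.0695]
tool_rot: [3.109, 0.435, 0.006]
ft_force: [-1.2, 0.7, 4.6]
gripper_width: 0.0158
grip_force: 40.0
```

```bash
python3 - <<'E'
from h import *
s=snap('side'); o=robot.observe(); print(o['ee_pos'],o['ft_force'],o['torque'],o['gripper_width'])
a=cv2.imread('pics/side0.png')[165:225,250:315]
im=np.zeros((600,796,3),np.uint8)
im[:600,:396]=cv2.resize(s['color'][290:430,270:370],(396,600),interpolation=2)[:,:,::-1]
im[:366,400:]=cv2.resize(a,(396,366),interpolation=2)
cv2.imwrite('pics/c5.png',im)
E
```

```text
[ 0.59279874 -0.22607685  0.06939488] [-0.49262911  1.0791566   5.6942142 ] [0.09622872 0.18902635 0.00668249] 0.015814814672751153
```

View pics/c5.png

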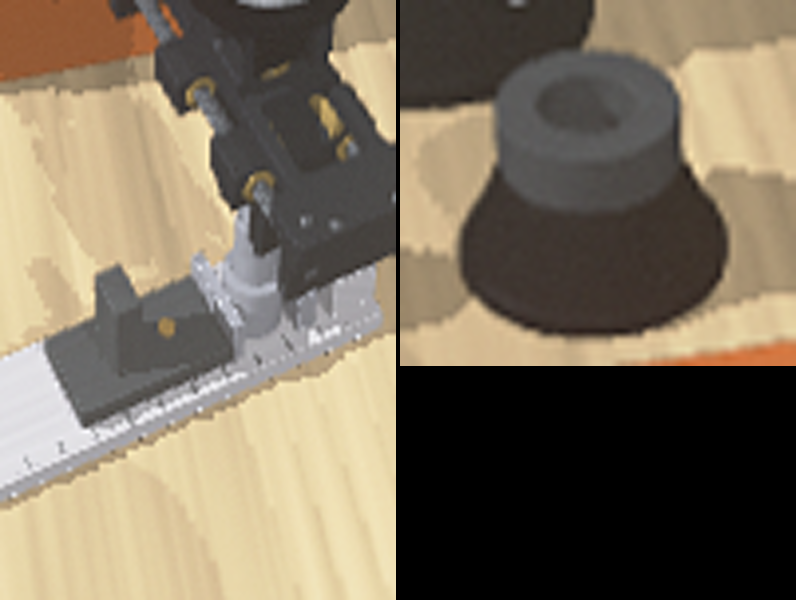

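The grip width is only 15.8 mm on a 20 mm stem, and the tool shifted +1.4 mm along the gauge axis as it closed. The near finger at crop (262,230) also sits right of the stem centre, about (253,240). I'll check where the stem really is against projections.

```bash
python3 - <<'E'
from h import *
s=snap('side'); 
for c in ((.5912,-.225),(.5928,-.2261)):
  for z in(.084,.065,.046): 
    u,v=proj(s,[*c,z]); sc=580/np.linalg.norm(np.array([*c,z])-s['origin'])
    print(c,z,'axis',u.round(1),v.round(1),'half stem',(.01*sc).round(1),'shaft',(.015*sc).round(1))
g=cv2.cvtColor(s['color'],cv2.COLOR_RGB2GRAY)
for v in range(336,375,3): print(v,g[v,318:352])
E
```

```text
(0.5912, -0.225) 0.084 axis 334.6 339.6 half stem 5.4 shaft 8.1
(0.5912, -0.225) 0.065 axis 334.2 346.0 half stem 5.3 shaft 8.0
(0.5912, -0.225) 0.046 axis 333.9 352.3 half stem 5.3 shaft 7.9
(0.5928, -0.2261) 0.084 axis 335.5 340.0 half stem 5.4 shaft 8.1
(0.5928, -0.2261) 0.065 axis 335.2 346.4 half stem 5.3 shaft 8.0
(0.5928, -0.2261) 0.046 axis 334.9 352.6 half stem 5.3 shaft 7.9
336 [188 187 187 187 194 188 215 212 123  62  66  60  59  63  81  88  91 135
 113 126  96  72  72  75  75  73  71  75  73  74  73  75  73  74]
339 [191 188 189 188 190 186 181 192 223 231 166 198 155 170 177  72  64  67
  91 141  83  75  75  74  74  74  73  72  68  74  70  74  74  73]
342 [194 191 189 189 187 190 188 183 197 203 215 177 187 184 151  65  68  70
  68  60  76  71  73  74  75  74  73  71 120  99  82  71  72  72]
345 [195 194 191 191 197 204 208 202 189 199 205 167 165 166 134  63  67  71
  63  61  61  60  74  70  72  76  79  73  74  73  73  72  73  74]
348 [190 198 176 168 192 189 192 189 194 188 174 166 166 162 154 151  66  69
  58  58  82 114  99  71  70  70  71  70  73  66  67  65  66  65
[... 445 characters left out ...]
02  92 140 170 129 237 186 193 152 167 163 161 157 149 144 136
 134 132 134 131 126  97  87 100 102 163 141 132 132 137 142 136]
363 [ 88  89  90  89  85  90  92 103 121 180 186 198 145 126 137 136 135 138
 134 134 133 125 119 149 121 102 101 152 133 133 130 139 168 169]
366 [ 86  85  85  87  85  86  85  80  99 104 128 161 136 138 131 133 133 133
 133 131 127 129 164 168 167 170 115 144 172 145 164 167 128 165]
369 [ 86  86  86  87  86  87  86  84  84  84 105 139 135 142 167 164 163 161
 166 169 172 172 172 165 127 171 167 166 166 163 231 231 234 188]
372 [ 85  84  85  87  85  86  93  89  86  85  80 122 134 147 172 174 149 174
 169 167 167 166 168 168 166 183 152 167 170 163 164 164 163 163]
```

The stem is upright with its axis at u≈334, as expected for (0.591,-0.225), and the finger offset is only perspective. Test lift.

Call:
drive_tool(dr=[[0, 0, 0], [0, 0, 0], [0, 0, 0], [0, 0, 0], [0, 0, 0]], xyz=[[0, 0, 1], [0, 0, 1], [0, 0, 1], [0, 0, 2], [0, 0, 2]], grip=[0.1, 0.1, 0.1, 0.1, 0.1])

```text
t: 11.6
ee_pos: [0.5903, -0.2251, 0.1371]
tool_rot: [-3.111, -0.435, 0.002]
ft_force: [0.3, 0.9, -4.0]
gripper_width: 0.0158
grip_force: 40.0
```

Call:
drive_tool(dr=[[0, 0, 0], [0, 0, 0], [0, 0, 0], [0, 0, 0], [0, 0, 0]], xyz=[[0, 0, 3], [0, 0, 4], [0, 0, 4], [0, 0, 0], [0, 0, 0]], grip=[0.1, 0.1, 0.1, 0.1, 0.1])

```text
t: 12.1
ee_pos: [0.5915, -0.2256, 0.2482]
tool_rot: [3.11, 0.435, 0.004]
ft_force: [0.1, 0.3, -4.5]
gripper_width: 0.0158
grip_force: 40.0
```

```bash
python3 - <<'E'
from h import *
s=snap('side'); o=robot.observe(); print(o['ee_pos'],o['ft_force'],o['torque'],o['gripper_width'],o['tool_rot'])
u,v=proj(s,o['ee_pos']); u,v=int(u),int(v); print(u,v)
c=s['color'][v-40:v+60,u-50:u+50]
cv2.imwrite('pics/c6.png',cv2.resize(c,(600,600),interpolation=2)[:,:,::-1])
E
```

```text
[ 0.59025067 -0.22508989  0.2458354 ] [-0.55194558 -0.62779239 -4.00948427] [ 0.01419059  0.17693128 -0.03273903] 0.0158085541770347 [-3.11073701e+00 -4.34894536e-01  1.74992568e-03]
337 278
```

View pics/c6.png

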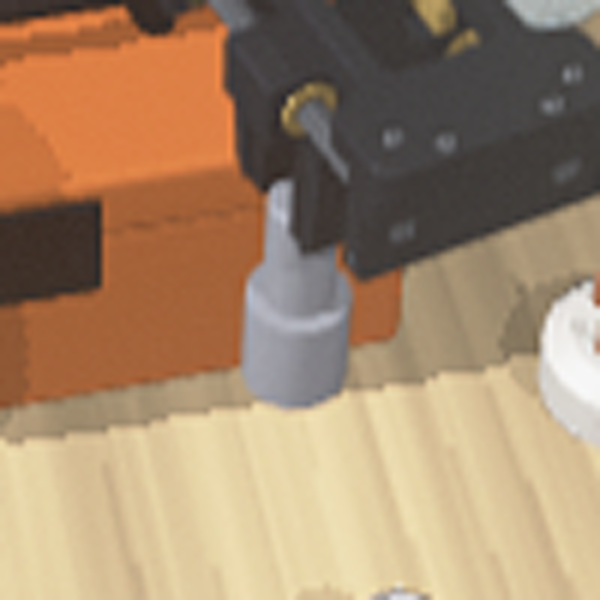

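Held firmly and upright. Now compute the bore from both initial views.

```bash
python3 - <<'E'
from h import *
t=snap('top'); s=snap('side')
print(onz(t,206.7,253.5,.078),onz(s,280.3,181.7,.078))
c=cv2.imread('pics/side0.png');g=cv2.cvtColor(c,cv2.COLOR_BGR2GRAY)
print(g[181,262:300]);print(g[170:200,281])
# base footprint extremes in top
T=cv2.cvtColor(cv2.imread('pics/top0.png'),cv2.COLOR_BGR2GRAY)
for v in (262,264,266): print(T[v,186:244])
E
```

```text
[0.56478035 0.27933252 0.078     ] [0.56341506 0.27895735 0.078     ]
[ 68  68  85  86  92  93  92  91  92  90  78  65  67  70  71  72  74  76
  74  75  74  82  86  88  85  84  87  93  96  93  94  93  91  83 179 195
 204 212]
[133 146 133 102  88  92  92  85  76  76  73  75  72  72  73  73  78  89
  93  91  94  83  74  79  77  78  73  76  78  70]
[122 123 123 117  93  62  58  66  67  68  66  65  65  64  64  62  60  55
  54  54  51  55  55  58  59  62  65  66  66  66  65  67  68  65  63  55
  48  43  35  30  24  24  22  24  24  27  25  21  22  21  26  61 109 141
 149 149 150 149]
[123 123 123 121 102  67  45  56  66  67  65  65  64  64  64  66  65  65
  65  64  65  64  65  65  65  66  66  66  65  68  67  66  66  60  54  48
  41  34  26  25  26  24  24  23  23  27  22  24  23  22  45  85 120 136
 138 139 138 138]
[124 125 126 126 122 103  66  38  44  55  64  64  64  67  66  65  67  65
  64  65  66  64  65  65  66  67  65  66  67  68  67  61  55  49  44  35
  33  25  24  24  24  23  26  25  22  23  25  19  23  44  87 121 137 140
 139 140 139 140]
```

Call:
drive_tool(dr=[[0, 0, 0], [0, 0, 0], [0, 0, 0], [0, 0, 0], [0, 0, 0]], xyz=[[0, 2, 0], [-0.2, 4, 0], [-0.2, 4, 0], [-0.2, 4, 0], [-0.2, 4, 0]], grip=[0.1, 0.1, 0.1, 0.1, 0.1])

```text
t: 12.75
ee_pos: [0.5814, -0.0428, 0.2446]
tool_rot: [-3.11, -0.434, 0.005]
ft_force: [0.5, -0.7, -2.8]
gripper_width: 0.0156
grip_force: 40.0
```

Call:
drive_tool(dr=[[0, 0, 0], [0, 0, 0], [0, 0, 0], [0, 0, 0], [0, 0, 0]], xyz=[[-0.2, 4, 0], [-0.2, 4, 0], [-0.2, 4, 0], [-0.2, 4, 0], [-0.2, 4, 0]], grip=[0.1, 0.1, 0.1, 0.1, 0.1])

```text
t: 13.25
ee_pos: [0.5711, 0.1569, 0.2447]
tool_rot: [-3.111, -0.436, 0.005]
ft_force: [0.2, -0.3, -2.8]
gripper_width: 0.016
grip_force: 40.0
```

Call:
drive_tool(dr=[[0, 0, 0], [0, 0, 0], [0, 0, 0], [0, 0, 0], [0, 0, 0]], xyz=[[-0.2, 4, 0], [-0.2, 4, 0], [-0.2, 3, 0], [0, 1.2, 0], [0, 0, 0]], grip=[0.1, 0.1, 0.1, 0.1, 0.1])

```text
t: 13.75
ee_pos: [0.5655, 0.2784, 0.2449]
tool_rot: [3.11, 0.44, -0.004]
ft_force: [-0.7, -0.1, -2.8]
gripper_width: 0.0159
grip_force: 40.0
```

Call:
drive_tool(dr=[[0, 0, 0], [0, 0, 0], [0, 0, 0], [0, 0, 0], [0, 0, 0]], xyz=[[0, 0, -2], [0, 0, -3], [0, 0, -2], [0, 0, -1], [0, 0, 0]], grip=[0.1, 0.1, 0.1, 0.1, 0.1])

```text
t: 14.25
ee_pos: [0.5656, 0.2748, 0.1642]
tool_rot: [3.11, 0.433, -0.007]
ft_force: [0.1, 0.1, -3.7]
gripper_width: 0.0155
grip_force: 40.0
```

```bash
python3 - <<'E'
from h import *
s=snap('side');o=robot.observe();p=o['ee_pos'];print(p,o['tool_rot'],o['ft_force'])
g=cv2.cvtColor(s['color'],cv2.COLOR_RGB2GRAY)
for z in(.1075,.14): print(proj(s,[p[0],p[1],z]))
print('bore',proj(s,[.564,.279,.078]))
im=cv2.resize(s['color'][130:220,235:330],(634,600),interpolation=2)
cv2.imwrite('pics/c7.png',im[:,:,::-1])
cv2.imwrite('pics/side_now.png',s['color'][:,:,::-1]); snap('top','top_now.png')
E
```

```text
[0.56665152 0.27550127 0.16595314] [ 3.11079332e+00  4.33271778e-01 -2.68426866e-03] [-0.56507608  0.16337971 -3.03930745]
[281.43500247 172.5071364 ]
[281.00932095 161.29056084]
bore [280.53399123 181.66479317]
```

View pics/c7.png

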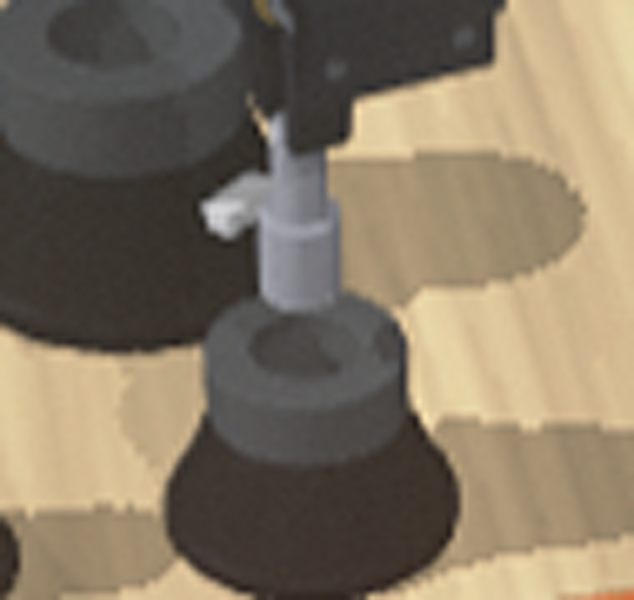

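The side crop shows the pole upright above the medium speaker, shaft centred at crop x≈299 and the magnet at x≈306, bore centre (305,348). The pole is slightly left (-x) of the bore. Settling before a finer measurement.

Call:
drive_tool(dr=[[0, 0, 0], [0, 0, 0], [0, 0, 0], [0, 0, 0], [0, 0, 0]], xyz=[[0, 0.35, -0.5], [0, 0, -0.4], [0, 0, 0], [0, 0, 0], [0, 0, 0]], grip=[0.1, 0.1, 0.1, 0.1, 0.1])

```text
t: 14.85
ee_pos: [0.5671, 0.2803, 0.1578]
tool_rot: [-3.111, -0.435, -0.001]
ft_force: [-0.2, 0.5, -3.6]
gripper_width: 0.0156
grip_force: 40.0
```

Call:
drive_tool(dr=[[0, 0, 0], [0, 0, 0], [0, 0, 0], [0, 0, 0], [0, 0, 0]], xyz=[[0, 0, 0], [0, 0, 0], [0, 0, 0], [0, 0, 0], [0, 0, 0]], grip=[0.1, 0.1, 0.1, 0.1, 0.1])

```text
t: 15.35
ee_pos: [0.567, 0.2801, 0.1576]
tool_rot: [3.111, 0.435, 0.0]
ft_force: [-0.1, -0.2, -3.6]
gripper_width: 0.0157
grip_force: 40.0
```

```bash
cat > m.py <<'E'
from h import *
I=[];P=[]
for i in range(5):
    s=robot.snapshot('side');I.append(s['color'].astype(float));P.append(robot.observe()['ee_pos'])
p=np.mean(P,0);print('tcp',p.round(4),np.ptp(P,0).round(4),robot.observe()['tool_rot'])
C=np.mean(I,0); zb=p[2]-.0575
b=proj(s,[p[0],p[1],zb]);print('pred bottom',b,'bore pred',proj(s,[.564,.279,.078]))
# pole: bright bluish-grey; magnet: dark grey. rows of brightness above 115 connected
def edges(r,th,u0):
    u=int(u0);l=u
    while r[l]>th:l-=1
    q=u
    while r[q]>th:q+=1
    return l+(th-r[l])/(r[l+1]-r[l]), q-1+(r[q-1]-th)/(r[q-1]-r[q])
g=C.mean(2)
sat=C[:,:,2]-C[:,:,0] # blue-red: steel > wood
np.set_printoptions(linewidth=200)
for v in range(int(b[1])-22,int(b[1])+7,2): print(v,'b-r',sat[v,268:294].astype(int))
print('col',g[int(b[1])-6:int(b[1])+34,int(b[0])-1].astype(int))
for v in (int(b[1])+18,): print(v,g[v,262:302].astype(int))
cv2.imwrite('pics/avg.png',C[:,:,::-1])
E
python3 m.py
```

```text
tcp [0.567  0.2801 0.1576] [0. 0. 0.] [-3.11133333e+00 -4.34965600e-01  3.66208267e-06]
pred bottom [281.39131037 173.89442658] bore pred [280.53399123 181.66479317]
151 b-r [ -5  -9 -10 -10  -9  -9  -7 -42   8  14   0  -3  -7  -8  -7  -7  -6  -5  -3 -20 -69 -67 -64 -63 -63 -62]
153 b-r [-10  -9  -9 -10  -9 -10 -10  -3  11   9   4  -2  -9  -5  -4   1 -27 -43 -43 -65 -64 -64 -63 -64 -64 -63]
155 b-r [ -9 -10 -11  -7  -4  -4 -10 -13  10   9   7   6   4   4   3   4 -34 -50 -51 -50 -50 -51 -50 -50 -51 -51]
157 b-r [-11  -2   0   0   0   0   0  -1   9   9   8   7   5   4   6   8 -20 -50 -50 -49 -49 -49 -51 -51 -51 -51]
159 b-r [  0   0   0   0   0   0   0   0   9   9   8   8   6   6   6   6 -15 -52 -53 -51 -49 -49 -50 -51 -51 -51]
161 b-r [  1   1   1   1   0   0   5   9   9   9   8   8   8   5   5   5   4   2 -35 -50 -51 -49 -52 -51 -50 -52]
163 b-r [  1   1   0   0  -1  -6  11  12  10   9   8   8   5   4   4   5   6   9 -20 -51 -51 -49 -50 -50 -51 -51]
165 b-r [ -1   0  -4 -10 -11 -12   7  10  10  10  10  11   9   6  10  10   7   6  -8 -51 -52 -51 -49 -50 -49 -50]
167 b-r [-10 -11 -10 -
[... 499 characters left out ...]
  5   4   5   1   0   0   1  -3 -11 -35 -47 -52]
177 b-r [ -1   0  -1  -1  -1   0   0  -2  -1  -2   1   4   2   3   0   0   0   0   0  -2   0  -2  -2  -2   0 -22]
179 b-r [ 0  0 -1 -1 -1 -4 -5 -7 -7 -6 -6 -5 -3 -5 -3 -1 -1 -1 -1 -1 -4 -4 -4 -4 -5 -4]
col [125 121 122 122 126 130 129 130 130 137 108  67  74  74  75  73  72  72  73  77  88  93  92  94  85  78  77  78  78  77  77  78  72  58  55  55  55  54  55  53]
191 [162 165 168 139  88  84  86  87  86  86  85  85  85  87  87  88  86  85  85  84  81  81  80  77  72  73  73  73  72  72  72  69  69  63  88 167 203 196 193 195][ WARN:0@4.908] global loadsave.cpp:1063 imwrite_ Unsupported depth image for selected encoder is fallbacked to CV_8U.
```

```bash
python3 - <<'E'
from h import *
s=snap('side'); p=np.array([.567,.2801,.1576]); o=np.array(s['origin'])
d=o[:2]-[.565,.279]; d/=np.linalg.norm(d)
B=np.array([.564,.279])
for r,ob in((.02,186.5),(.038,190.9)): print('bore r',r,proj(s,[*(B+r*d),.078]),'obs v',ob)
for y in(.277,.2795,.282): print('pole y',y,proj(s,[*(np.array([.5642,y])+.015*d),p[2]-.0575]),'obs v 177.1')
E
```

```text
bore r 0.02 [280.72274727 186.57536889] obs v 186.5
bore r 0.038 [280.89622451 191.08381653] obs v 190.9
pole y 0.277 [280.58103184 178.41998833] obs v 177.1
pole y 0.2795 [280.43314485 177.81429765] obs v 177.1
pole y 0.282 [280.2856446  177.21018349] obs v 177.1
```

Call:
drive_tool(dr=[[0, 0, 0], [0, 0, 0], [0, 0, 0], [0, 0, 0], [0, 0, 0]], xyz=[[0, -0.1, -0.4], [0, 0, -0.4], [0, 0, -0.4], [0, 0, 0], [0, 0, 0]], grip=[0.1, 0.1, 0.1, 0.1, 0.1])

```text
t: 16.15
ee_pos: [0.5668, 0.279, 0.1452]
tool_rot: [3.111, 0.435, -0.001]
ft_force: [-0.1, -0.6, -3.2]
gripper_width: 0.0157
grip_force: 40.0
```

Call:
drive_tool(dr=[[0, 0, 0], [0, 0, 0], [0, 0, 0], [0, 0, 0], [0, 0, 0]], xyz=[[0, 0, 0], [0, 0, 0], [0, 0, 0], [0, 0, 0], [0, 0, 0]], grip=[0.1, 0.1, 0.1, 0.1, 0.1])

```text
t: 16.65
ee_pos: [0.567, 0.2792, 0.1457]
tool_rot: [-3.111, -0.435, -0.0]
ft_force: [-0.2, 1.3, -3.5]
gripper_width: 0.0156
grip_force: 40.0
```

```bash
python3 - <<'E'
from h import *
s=snap('side');t=snap('top');o=robot.observe();print(o['ee_pos'],o['ft_force'],o['gripper_width'],o['joint_vel'].round(3))
im=np.zeros((600,796,3),np.uint8)
im[:,:450]=cv2.resize(s['color'][130:230,240:315],(450,600),interpolation=2)
im[:400,454:]=cv2.resize(t['color'][195:310,160:258],(342,400),interpolation=2)
cv2.imwrite('pics/c8.png',im[:,:,::-1])
E
```

```text
[0.56699592 0.27916397 0.145668  ] [ 0.29655183 -0.3815552  -3.34946025] 0.0158689309444104 [-0.     0.     0.001  0.001 -0.001  0.   ]
```

View pics/c8.png

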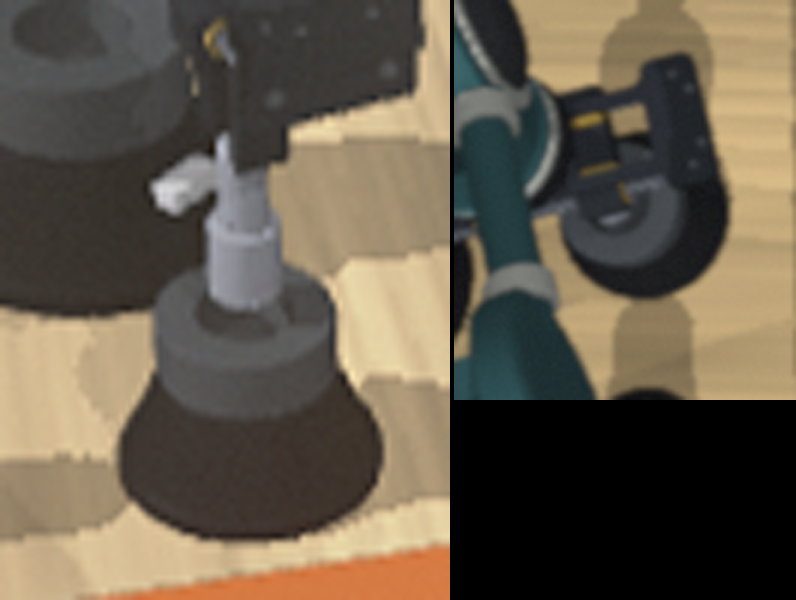

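The pole hangs upright over the bore, with its shaft at side-crop x≈244 and the magnet centred at about 245. There is a clear gap above the hole and nothing else was disturbed. Handing in.

```bash
python3 -c "
from cell import robot
print(robot.sign_off())"
```

```text
the job is handed in; nothing more can be done
None
```

The job is handed in: I clamped the pole piece until the anvil was pressed in by about 4 mm (judged by force), carried it over the toolbox, and the gripper still holds it upright, centred to within a few millimetres and about 1 cm above the speaker's bore.

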